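# Seat the loose tube and start the block mixer

### The arm

A 6-joint arm with a two-finger parallel gripper is mounted at the origin on the work surface. World frame = base frame: x ahead of the robot, y to its left, z up, the work surface at z = 0. Lengths are in m, angles in degrees, forces in N, time in s.
With the tool pointing down it reaches from about 0.3 to 0.75 m from the base axis. Payload 8.5 kg.
Tool frame: the origin (TCP) lies on the centre line of the jaws, within the pads' length; the fingertips stand 19 mm ahead of it and the grasp point (between the pads) is the TCP (env.tcp_to_tips is the z of the fingertips in the tool frame, in m); z points along the fingers, y is the line along which they close (so a half turn about z gives the same grasp; the last joint's range is limited). The gripper opens to 85 mm and grips with 20 to 120 N. Pads are 22 mm wide; open, the fingers measure 114 mm over their backs; the gripper's body (76 mm by 85 mm) begins 54 mm behind the grasp point. The pads swing forward as they close: fully open they stand 13 mm farther back than shut.
Start: joints at [-78.111, 21.807, 74.336, -0, 83.858, -12.336], TCP at [0.226, -0.502, 0.25] pointing down, gripper open.
Joint ranges: [-178.18, 178.18], [-50.72, 133.34], [12.68, 142.11], [-81.47, 261.47], [9.98, 163.14], [-165.26, 165.26]. Speed limits (degrees/s): [136.94, 136.94, 180, 180, 180, 180].

### API

Orientations are given as a 3x3 rotation matrix whose columns are the frame's x, y, z axes.
In Python, from rig import env gives the robot as it stands.
- The arm moves only by the tool servo_tool, never from a script. Its argument "steps" is a list of rows, each an object of numbers: "tx", "ty", "tz": the shift along the world's x, y, z in cm; "yaw": the turn about the world's z in degrees; "claw": the finger opening in cm, from 0 to 8.54. In form: [{"tx": .., "ty": .., "tz": .., "yaw": .., "claw": ..}, ...]. A call has 1 to 20 rows; each row shifts and turns the commanded pose from where the row before left it; what a row does not reach is not made up. A row lasts 1/10 s, in which the tool goes at most 50 mm and 8.59 degrees, less where a joint would pass 70% of its speed; a pose out of reach is approached as far as the arm can. A call with a gripper value outside its range is refused whole. The fingers move at their own pace and stop on an object; "newtons" is the grip in N (left out, the last holds). Time passes only in rows, so rows that do not move let the fingers close. It gives the time, the measured TCP pose, the force, the opening and the grip force at its end, in the units of the state.
- env.observe(): the state, without advancing time (a new reading comes with each control period).
- env.get_image(name): name is "scene" or "top" or "wrist"; returns (picture, depth): 480x640x3 uint8, red, green, blue; 480x640 float32, m along the optical axis (not along the pixel's ray), 0 where there is no reading.
- env.camera_model(name): a dict with "fovy" (degrees; the focal length in pixels is half the picture's height over the tangent of half this angle, whatever the lens; pixels are square), "cx", "cy" (the principal point, pixels), "T" (4x4, takes a point from camera to world coordinates). Camera axes: x right, y down, z forward; pixel columns grow to the right and rows downward; lengths in m; the calibration is good to about 2 mm. A picture is of the moment at which its call begins: read the wrist's pose just before it. camera_model takes no time and is no camera call; for the wrist camera it gives the pose at the moment of the call.
- env.close_job(): hands the job in; it is judged then, once.
The state is a dict: "time_s": time; "q": joint angles; "qvel": joint speeds; "joint_efforts": joint torques, N m; "position": TCP position; "tool_rot": TCP orientation; "ft_force": force on the tool from outside, world axes, zero at the start; "wrist_torque": the same for the moment, N m; "grip_width": finger opening in m; "gripper_force": force on a finger pad.
Only numpy, scipy, OpenCV 4.12 (cv2) and the standard library are available. Lean on these libraries where they do the work, as an engineer would, in place of code of your own. Each camera call takes 0.05 s, during which the arm holds its last target. There are 200 camera calls.

### The job

One of the capped tubes in the white block mixer stands up higher than the others, its cap clear of the metal block. With closed fingertips press it gently straight down until its cap sits on the block like the others, then press the round start key all the way down and let it come up again, and withdraw. Do not pull any tube up, and leave the other tubes, the two square keys and the things lying around alone.

Things in the scene. Friction and masses are not known exactly. Their poses are not given: they have to be found in the camera images.
- mixer: White bench mixer, fixed, 240 (x) x 270 (y) x 100 mm high. Origin: centre of its underside, on the work surface; x points from its key side (robot side) to its back, z up. Aluminium block on the flat deck, 110 x 160 mm, top at 102 mm, holes at x = 0 and 50, y = -50, 0, 50 mm; the one at (50, 0) is empty. Three keys at x = -85, y = -55, 0, 55 mm.
- loose_tube: The tube that stands 12 to 16 mm too high, in any of the five filled holes: white, 17 mm thick, with a green screw cap 21 mm across, 14 mm tall. Origin: centre of the cap's flat top, z up. Home, its cap rests on the block at a firm stop, cap top 116 mm above the work surface. It slides only straight up and down, with about 4 N friction, and stays where it is left.
- tube_b: A tube of the same kind, already home: cap top 116 mm above the work surface. Origin at the centre of the cap's top. Leave it alone.
- tube_c: A tube of the same kind, already home: cap top 116 mm above the work surface. Origin at the centre of the cap's top. Leave it alone.
- tube_d: A tube of the same kind, already home: cap top 116 mm above the work surface. Origin at the centre of the cap's top. Leave it alone.
- tube_e: A tube of the same kind, already home: cap top 116 mm above the work surface. Origin at the centre of the cap's top. Leave it alone.
- round_key: The start key: a grey round push key, 28 mm across, in any one of the three places in the key row. Origin at the centre of its flat top, 108 mm above the work surface when up. It goes down 5 mm to a firm stop, against a spring of 2.5 N at first and 5 N when fully down, and springs up again.
- square_key_1: A grey square push key, 20 x 20 mm, otherwise like the round one (top 108 mm above the work surface, origin at the centre of its top, softly sprung). Leave it alone.
- square_key_2: A grey square push key, 20 x 20 mm, otherwise like the round one (top 108 mm above the work surface, origin at the centre of its top, softly sprung). Leave it alone.
- spare_cap: A loose green screw cap, 21 mm across and 14 mm tall, lying on the mixer's deck at the left of the block (its +y side). Origin at the centre of its underside. Leave it alone.
- bottle: Amber bottle with a white cap, 66 mm across, 120 mm tall, loose on the bench at the left of the mixer. Origin at the centre of its underside. Leave it alone.
- tip_box: Orange box with a clear lid, 115 x 80 x 59 mm high, loose on the bench at the right of the mixer. Origin at the centre of its underside. Leave it alone.
- pipette: Blue hand pipette, about 212 mm long and 24 mm high, lying on the bench in front of the mixer's key side, roughly across. Origin under the middle of its blue body, x axis towards its tip. Leave it alone.

How it is judged:
By the outcome, as a careful person would: the job done as asked, in the order asked, and still so for the second after the job is handed in, with the robot touching nothing.
It also fails if it takes over 35 s, if anything falls off the work surface, if the arm or the gripper's body presses on something with over 40 N, if the wrist force passes 120 N, or if a joint passes its speed limit or range.

## Working session

There is one attempt and no reset: what is moved stays moved. The work goes in short steps, Python scripts to look and compute and a tool call to move; the robot and the scene stay as the last step left them, time stands still between calls to the robot, and variables do not carry over. Pictures are saved under pics/ and viewed, at most 10 in all, crops included, and the job is handed in when it is done.

Besides the shell and the picture viewer there is one more tool, called after "Call:" by a JSON object that holds its "op" and its "data". servo_tool: Moves the arm, as the interface text tells. Its arguments: {"type":"object","properties":{"steps":{"type":"array"},"newtons":{"type":"number"}},"required":["steps"]}

```bash
mkdir -p pics; cat > h.py <<'E'
import numpy as np, cv2
from rig import env
def K(name):
    m=env.camera_model(name); return 240/np.tan(np.radians(m["fovy"])/2),m["cx"],m["cy"],np.array(m["T"])
def ray(name,u,v,z):
    f,cx,cy,T=K(name); d=T[:3,:3]@np.array([(u-cx)/f,(v-cy)/f,1]); o=T[:3,3]
    return o+d*(z-o[2])/d[2]
def cloud(name,dep):
    f,cx,cy,T=K(name); v,u=np.mgrid[:480,:640]
    p=np.stack([(u-cx)/f*dep,(v-cy)/f*dep,dep],-1)
    return p@T[:3,:3].T+T[:3,3]
E
python3 - <<'E'
from h import *
for n in("top","scene"):
    im,d=env.get_image(n); cv2.imwrite(f"pics/{n}.png",im[...,::-1]); np.savez(f"{n}.npz",im=im,d=d)
    print(n,K(n)[0],K(n)[3][:3].round(3).tolist())
print(env.observe()["time_s"],env.tcp_to_tips,env.observe()["tool_rot"])
E
```

```text
top 518.7709543990575 [[-0.012, -0.992, 0.122, 0.43], [-1.0, 0.012, -0.001, 0.067], [-0.001, -0.122, -0.993, 1.0]]
scene 516.9659980657252 [[-0.555, 0.658, -0.509, 1.016], [0.832, 0.442, -0.335, 0.344], [0.005, -0.609, -0.793, 0.774]]
0.1 0.019 [[ 9.11944511e-01  4.10313453e-01 -2.80575357e-04]
 [ 4.10313451e-01 -9.11943607e-01  1.31490239e-03]
 [ 2.83653236e-04 -1.31424186e-03 -9.99999096e-01]]
```

View pics/top.png

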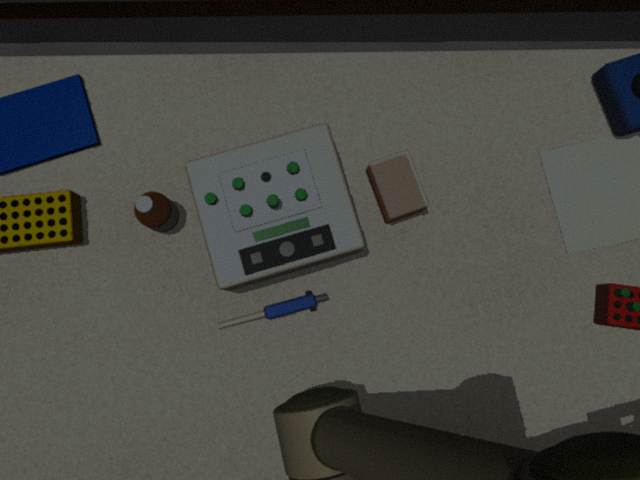

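View pics/scene.png

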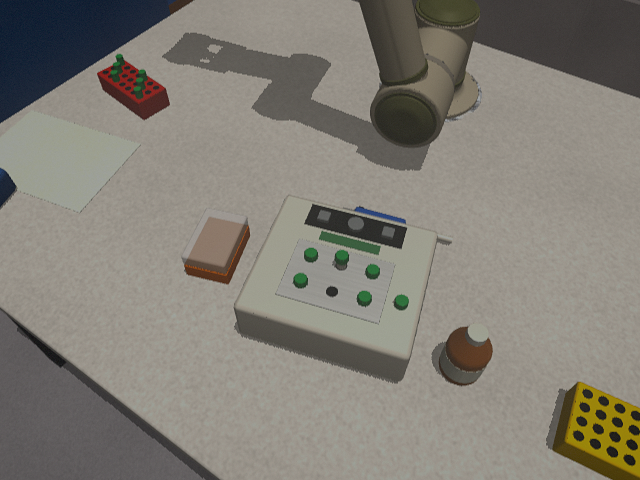

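The top view shows five green caps, with the empty hole at (266,177). The cap at (273,201), at (342,257) in the scene view, shows white tube under it, so it is the loose one, in the front-middle hole. The round key is the middle one, at (287,249) in the top view.

```bash
cat > m.py <<'E'
from h import *
S={"top":([(238,184),(293,168),(246,210),(301,195)],[(50,50),(50,-50),(0,50),(0,-50)],(273,201),(287,249)),
"scene":([(364,298),(300,281),(372,271),(311,255)],[(50,50),(50,-50),(0,50),(0,-50)],(342,257),(356,224))}
for n,(ps,mm,lo,key) in S.items():
    z=np.load(n+".npz"); im,d=z["im"],z["d"]; C=cloud(n,d)
    g=cv2.inRange(cv2.cvtColor(im,cv2.COLOR_RGB2HSV),(45,90,40),(80,255,255))
    nl,L,st,ce=cv2.connectedComponentsWithStats(g)
    def cap(p):
        l=min((l for l in range(1,nl) if st[l,4]>30),key=lambda l:np.hypot(*(ce[l]-p)))
        P=C[L==l]; zt=np.percentile(P[:,2],85); return zt,P[P[:,2]>zt-.004][:,:2],ce[l]
    W=[]
    for p in ps:
        zt,P,c=cap(p); c2=(P.min(0)+P.max(0))/2; W.append(c2); print(n,"cap",round(zt,4),c2.round(4),len(P),"ray",ray(n,*c,.114)[:2].round(4))
    W=np.array(W); M=np.array(mm)/1000.
    a=W-W.mean(0); b=M-M.mean(0); th=np.arctan2((b[:,0]*a[:,1]-b[:,1]*a[:,0]).sum(),(a*b).sum())
    R=np.array([[np.cos(th),-np.sin(th)],[np.sin(th),np.cos(th)]]); o=W.mean(0)-R@M.mean(0)
    print("fit yaw",np.degrees(th).round(2),"origin",o.round(4),"res mm",((W-(M@R.T+o))*1e3).round(1).tolist(),"key(-85,0)",(o+R@[-.085,0]).round(4))
    zt,P,c=cap(lo); print("loose",round(zt,4),((P.min(0)+P.max(0))/2).round(4),c,ray(n,*c,.128)[:2].round(4))
    print("key ray",ray(n,*key,.108).round(4),"depth pt",C[key[1],key[0]].round(4))
im=np.load("top.npz")["im"][215:285,225:350]; a=cv2.resize(im,None,fx=3,fy=3,interpolation=2)
s=np.load("scene.npz")["im"][195:320,270:420]; b=cv2.resize(s,None,fx=3,fy=3,interpolation=2)
o=np.zeros((600,450,3),np.uint8); o[:210,:375]=a; o[215:590]=b; cv2.imwrite("pics/crop.png",o[...,::-1])
E
python3 m.py
```

```text
top cap 0.116 [0.6478 0.1894] 81 ray [0.6481 0.1889]
top cap 0.1165 [0.5573 0.0847] 87 ray [0.6751 0.0932]
top cap 0.116 [0.5997 0.1753] 87 ray [0.5999 0.1755]
top cap 0.1161 [0.6268 0.0787] 87 ray [0.6269 0.0796]
fit yaw -15.61 origin [0.5838 0.1387] res mm [[2.4, 16.0], [-61.2, 7.6], [2.4, -11.6], [56.4, -11.9]] key(-85,0) [0.502  0.1616]
loose 0.1313 [0.6133 0.1274] [272.22 199.96] [0.6137 0.1279]
key ray [0.5312 0.104  0.108 ] depth pt [0.5313 0.104  0.1073]
scene cap 0.1164 [0.6504 0.1902] 126 ray [0.6504 0.1906]
scene cap 0.1166 [0.6762 0.0931] 118 ray [0.6774 0.0946]
scene cap 0.1166 [0.6019 0.1765] 111 ray [0.6017 0.1769]
scene cap 0.1165 [0.6283 0.0807] 99 ray [0.6284 0.0803]
fit yaw 15.12 origin [0.6151 0.1286] res mm [[0.1, 0.3], [-0.2, -0.3], [-0.1, -0.4], [0.2, 0.4]] key(-85,0) [0.533  0.1065]
loose 0.1321 [0.616  0.1287] [341.99224806 255.89147287] [0.6145 0.1286]
key ray [0.5347 0.1072 0.108 ] depth pt [0.5346 0.1072 0.1079]
```

View pics/crop.png

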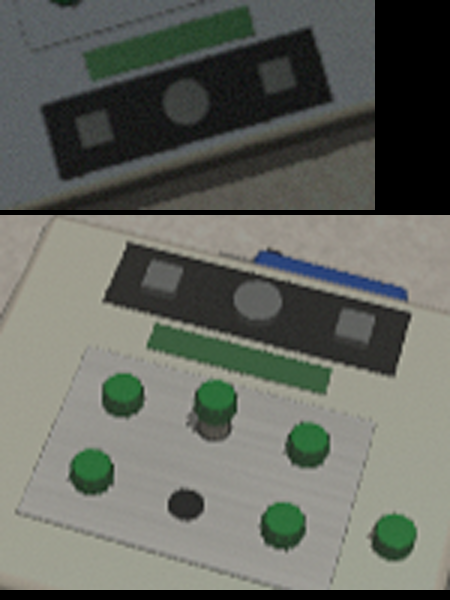

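Caps measured in both views agree to about 2 mm and sit at 116 mm as they must (the one bad top-view cap merged with noise and is ignored). The mean origin is (0.614, 0.128) at yaw 15°. The loose cap top is at about 0.1315 and the key is at (0.5325, 0.106).

Call:
{"op": "servo_tool", "data": {"steps": [{"tx": 1,"ty": 1.5,"claw": 0},{"tx": 2,"ty": 3.3,"claw": 0},{"tx": 2,"ty": 3.3,"claw": 0},{"tx": 2,"ty": 3.3,"claw": 0},{"tx": 2,"ty": 3.3,"claw": 0},{"tx": 2,"ty": 3.3,"claw": 0},{"tx": 2,"ty": 3.3,"claw": 0},{"tx": 2,"ty": 3.3,"claw": 0},{"tx": 2,"ty": 3.3,"claw": 0},{"tx": 2,"ty": 3.3,"claw": 0},{"tx": 2,"ty": 3.3,"claw": 0},{"tx": 2,"ty": 3.3,"claw": 0},{"tx": 2,"ty": 3.3,"claw": 0},{"tx": 2,"ty": 3.3,"claw": 0},{"tx": 2,"ty": 3.3,"claw": 0},{"tx": 2,"ty": 3.3,"claw": 0},{"tx": 2,"ty": 3.3,"claw": 0},{"tx": 2,"ty": 3.3,"claw": 0},{"tx": 1,"ty": 1.5,"claw": 0},{"claw": 0}], "newtons": 20}}

```text
invalid input at $.steps[0]: expected keys tx, ty, tz, yaw, claw
```

Call:
{"op": "servo_tool", "data": {"steps": [{"tx": 1,"ty": 1.5,"tz": 0,"yaw": 0,"claw": 0},{"tx": 2,"ty": 3.3,"tz": 0,"yaw": -0.5,"claw": 0},{"tx": 2,"ty": 3.3,"tz": 0,"yaw": -0.5,"claw": 0},{"tx": 2,"ty": 3.3,"tz": 0,"yaw": -0.5,"claw": 0},{"tx": 2,"ty": 3.3,"tz": 0,"yaw": -0.5,"claw": 0},{"tx": 2,"ty": 3.3,"tz": 0,"yaw": -0.5,"claw": 0},{"tx": 2,"ty": 3.3,"tz": 0,"yaw": -0.5,"claw": 0},{"tx": 2,"ty": 3.3,"tz": 0,"yaw": -0.5,"claw": 0},{"tx": 2,"ty": 3.3,"tz": 0,"yaw": -0.5,"claw": 0},{"tx": 2,"ty": 3.3,"tz": 0,"yaw": -0.5,"claw": 0},{"tx": 2,"ty": 3.3,"tz": 0,"yaw": -0.5,"claw": 0},{"tx": 2,"ty": 3.3,"tz": 0,"yaw": -0.5,"claw": 0},{"tx": 2,"ty": 3.3,"tz": 0,"yaw": -0.5,"claw": 0},{"tx": 2,"ty": 3.3,"tz": 0,"yaw": -0.5,"claw": 0},{"tx": 2,"ty": 3.3,"tz": 0,"yaw": -0.5,"claw": 0},{"tx": 2,"ty": 3.3,"tz": 0,"yaw": -0.5,"claw": 0},{"tx": 2,"ty": 3.3,"tz": 0,"yaw": -0.5,"claw": 0},{"tx": 2,"ty": 3.3,"tz": 0,"yaw": -0.5,"claw": 0},{"tx": 2,"ty": 3.3,"tz": 0,"yaw": -0.5,"claw": 0},{"tx": 0,"ty": 0,"tz": 0,"yaw": 0,"claw": 0}], "newtons": 20}}

```text
time_s: 2.1
position: [0.5961, 0.1117, 0.2495]
tool_rot: [[0.964, 0.267, -0.001], [0.267, -0.964, 0.001], [-0.0, -0.001, -1.0]]
ft_force: [-1.2, -0.0, 0.5]
grip_width: -0.0
gripper_force: 0.0
```

Call:
{"op": "servo_tool", "data": {"steps": [{"tx": 0.9,"ty": 1,"tz": 0,"yaw": 0,"claw": 0},{"tx": 0.9,"ty": 1,"tz": 0,"yaw": 0,"claw": 0},{"tx": 0,"ty": 0,"tz": -2,"yaw": 0,"claw": 0},{"tx": 0,"ty": 0,"tz": -2,"yaw": 0,"claw": 0},{"tx": 0,"ty": 0,"tz": -2,"yaw": 0,"claw": 0},{"tx": 0,"ty": 0,"tz": -1,"yaw": 0,"claw": 0},{"tx": 0,"ty": 0,"tz": -0.5,"yaw": 0,"claw": 0},{"tx": 0,"ty": 0,"tz": 0,"yaw": 0,"claw": 0},{"tx": 0,"ty": 0,"tz": 0,"yaw": 0,"claw": 0},{"tx": 0,"ty": 0,"tz": 0,"yaw": 0,"claw": 0}]}}

```text
time_s: 3.1
position: [0.6139, 0.1274, 0.1763]
tool_rot: [[0.965, 0.263, 0.002], [0.263, -0.965, 0.0], [0.002, 0.0, -1.0]]
ft_force: [-0.3, 0.5, 0.4]
grip_width: 0.0001
gripper_force: 0.0
```

Call:
{"op": "servo_tool", "data": {"steps": [{"tx": 0,"ty": 0,"tz": -0.8,"yaw": 0,"claw": 0},{"tx": 0,"ty": 0,"tz": -0.7,"yaw": 0,"claw": 0},{"tx": 0,"ty": 0,"tz": -0.4,"yaw": 0,"claw": 0},{"tx": 0,"ty": 0,"tz": -0.3,"yaw": 0,"claw": 0},{"tx": 0,"ty": 0,"tz": -0.3,"yaw": 0,"claw": 0},{"tx": 0,"ty": 0,"tz": -0.3,"yaw": 0,"claw": 0},{"tx": 0,"ty": 0,"tz": 0,"yaw": 0,"claw": 0},{"tx": 0,"ty": 0,"tz": 0,"yaw": 0,"claw": 0}]}}

```text
time_s: 3.9
position: [0.6137, 0.1275, 0.1473]
tool_rot: [[0.965, 0.263, 0.0], [0.263, -0.965, 0.0], [0.0, -0.0, -1.0]]
ft_force: [0.2, -0.1, -0.3]
grip_width: 0.0001
gripper_force: 0.0
```

```bash
python3 - <<'E'
from h import *
im,d=env.get_image("scene"); cv2.imwrite("pics/s2.png",cv2.resize(im[180:340,240:450],None,fx=3,fy=3,interpolation=2)[...,::-1])
E
```

```text
(no output)
```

View pics/s2.png

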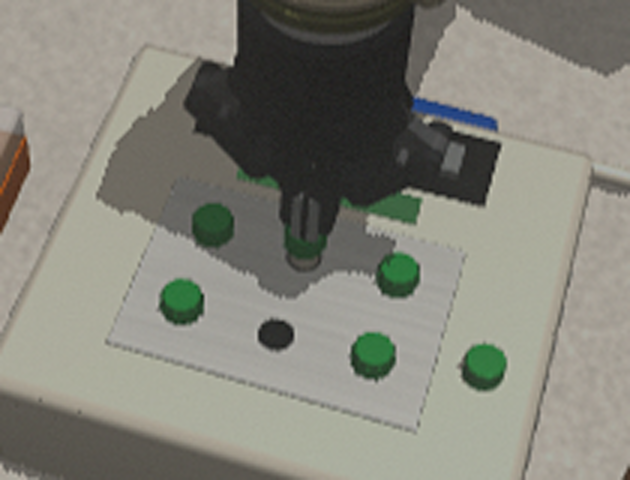

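The fingertips stand centred on the loose cap at crop (305,240), with the tube still partly raised. I'll go on pressing slowly.

Call:
{"op": "servo_tool", "data": {"steps": [{"tx": 0,"ty": 0,"tz": -0.2,"yaw": 0,"claw": 0},{"tx": 0,"ty": 0,"tz": -0.2,"yaw": 0,"claw": 0},{"tx": 0,"ty": 0,"tz": -0.2,"yaw": 0,"claw": 0},{"tx": 0,"ty": 0,"tz": -0.2,"yaw": 0,"claw": 0}]}}

```text
time_s: 4.35
position: [0.6138, 0.1274, 0.1394]
tool_rot: [[0.965, 0.263, 0.001], [0.263, -0.965, 0.0], [0.001, 0.0, -1.0]]
ft_force: [-1.1, 0.4, 4.5]
grip_width: 0.0001
gripper_force: 1.8
```

Call:
{"op": "servo_tool", "data": {"steps": [{"tx": 0,"ty": 0,"tz": -0.1,"yaw": 0,"claw": 0},{"tx": 0,"ty": 0,"tz": -0.1,"yaw": 0,"claw": 0},{"tx": 0,"ty": 0,"tz": -0.1,"yaw": 0,"claw": 0}]}}

```text
time_s: 4.65
position: [0.6138, 0.1275, 0.1363]
tool_rot: [[0.965, 0.263, 0.0], [0.263, -0.965, 0.0], [0.0, 0.0, -1.0]]
ft_force: [-0.2, -0.1, 3.1]
grip_width: 0.0003
gripper_force: 1.7
```

Call:
{"op": "servo_tool", "data": {"steps": [{"tx": 0,"ty": 0,"tz": 0,"yaw": 0,"claw": 0},{"tx": 0,"ty": 0,"tz": -0.05,"yaw": 0,"claw": 0},{"tx": 0,"ty": 0,"tz": 0,"yaw": 0,"claw": 0}]}}

```text
time_s: 4.95
position: [0.6138, 0.1274, 0.1358]
tool_rot: [[0.965, 0.263, 0.0], [0.263, -0.965, 0.0], [0.0, 0.0, -1.0]]
ft_force: [0.7, 0.7, 2.8]
grip_width: 0.0
gripper_force: 1.1
```

Tip is at 116.8 mm, with friction force only so far. I'll press on to the firm stop.

Call:
{"op": "servo_tool", "data": {"steps": [{"tx": 0,"ty": 0,"tz": -0.05,"yaw": 0,"claw": 0},{"tx": 0,"ty": 0,"tz": 0,"yaw": 0,"claw": 0}]}}

```text
time_s: 5.15
position: [0.6138, 0.1274, 0.1353]
tool_rot: [[0.965, 0.263, 0.0], [0.263, -0.965, 0.0], [0.0, 0.0, -1.0]]
ft_force: [1.1, 0.3, 2.3]
grip_width: -0.0001
gripper_force: 1.3
```

Call:
{"op": "servo_tool", "data": {"steps": [{"tx": 0,"ty": 0,"tz": -0.05,"yaw": 0,"claw": 0},{"tx": 0,"ty": 0,"tz": 0,"yaw": 0,"claw": 0}]}}

```text
time_s: 5.35
position: [0.6138, 0.1274, 0.1351]
tool_rot: [[0.965, 0.263, 0.001], [0.263, -0.965, -0.0], [0.001, 0.0, -1.0]]
ft_force: [1.0, 0.6, 5.3]
grip_width: -0.0
gripper_force: 2.3
```

Call:
{"op": "servo_tool", "data": {"steps": [{"tx": 0,"ty": 0,"tz": -0.05,"yaw": 0,"claw": 0},{"tx": 0,"ty": 0,"tz": 0,"yaw": 0,"claw": 0}]}}

```text
time_s: 5.55
position: [0.6138, 0.1275, 0.135]
tool_rot: [[0.965, 0.263, 0.001], [0.263, -0.965, -0.0], [0.001, 0.0, -1.0]]
ft_force: [-0.9, -0.4, 7.7]
grip_width: -0.0001
gripper_force: 3.9
```

The stop is reached: 7.7 N at a cap top of 116.0 mm. Next I rise and move over to the key.

Call:
{"op": "servo_tool", "data": {"steps": [{"tx": 0,"ty": 0,"tz": 0.5,"yaw": 0,"claw": 0},{"tx": 0,"ty": 0,"tz": 1.5,"yaw": 0,"claw": 0},{"tx": 0,"ty": 0,"tz": 2,"yaw": 0,"claw": 0},{"tx": -2,"ty": -0.5,"tz": 0,"yaw": 0,"claw": 0},{"tx": -2,"ty": -0.5,"tz": 0,"yaw": 0,"claw": 0},{"tx": -2,"ty": -0.5,"tz": 0,"yaw": 0,"claw": 0},{"tx": -2.1,"ty": -0.6,"tz": 0,"yaw": 0,"claw": 0},{"tx": 0,"ty": 0,"tz": -1.5,"yaw": 0,"claw": 0},{"tx": 0,"ty": 0,"tz": -1.5,"yaw": 0,"claw": 0},{"tx": 0,"ty": 0,"tz": -1,"yaw": 0,"claw": 0},{"tx": 0,"ty": 0,"tz": 0,"yaw": 0,"claw": 0},{"tx": 0,"ty": 0,"tz": 0,"yaw": 0,"claw": 0}]}}

```text
time_s: 6.75
position: [0.5328, 0.1065, 0.1344]
tool_rot: [[0.965, 0.263, -0.0], [0.263, -0.965, 0.0], [-0.0, -0.0, -1.0]]
ft_force: [0.8, -0.4, -0.2]
grip_width: -0.0001
gripper_force: 0.0
```

```bash
python3 - <<'E'
from h import *
im,d=env.get_image("scene"); cv2.imwrite("pics/s3.png",cv2.resize(im[180:340,240:450],None,fx=3,fy=3,interpolation=2)[...,::-1])
C=cloud("scene",d); print(C[252:275,342].round(4)[:,2])
E
```

```text
[0.102  0.1013 0.0999 0.1012 0.1165 0.1139 0.1155 0.1162 0.1141 0.1167
 0.1175 0.1154 0.1177 0.117  0.1153 0.1121 0.1099 0.1064 0.1029 0.0991
 0.1018 0.1022 0.1006]
```

View pics/s3.png

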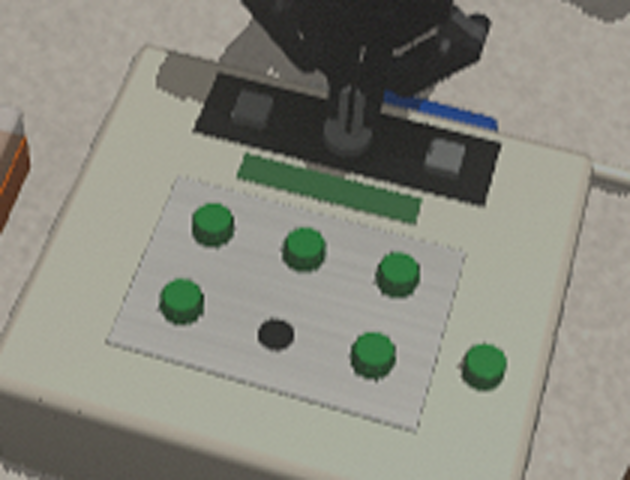

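The pressed tube at crop (304,250) now sits like the others, with its top at about 116 mm. The fingertips are over the round key at crop (347,130). Now I press it; the stop should come at TCP z = 0.122.

Call:
{"op": "servo_tool", "data": {"steps": [{"tx": 0,"ty": 0,"tz": -0.5,"yaw": 0,"claw": 0},{"tx": 0,"ty": 0,"tz": -0.2,"yaw": 0,"claw": 0},{"tx": 0,"ty": 0,"tz": -0.2,"yaw": 0,"claw": 0},{"tx": 0,"ty": 0,"tz": -0.2,"yaw": 0,"claw": 0},{"tx": 0,"ty": 0,"tz": -0.1,"yaw": 0,"claw": 0},{"tx": 0,"ty": 0,"tz": 0,"yaw": 0,"claw": 0}]}}

```text
time_s: 7.4
position: [0.5327, 0.1065, 0.1225]
tool_rot: [[0.965, 0.263, 0.0], [0.263, -0.965, 0.0], [0.0, 0.0, -1.0]]
ft_force: [-1.7, 0.2, 4.6]
grip_width: 0.0003
gripper_force: 2.3
```

Call:
{"op": "servo_tool", "data": {"steps": [{"tx": 0,"ty": 0,"tz": -0.05,"yaw": 0,"claw": 0},{"tx": 0,"ty": 0,"tz": 0,"yaw": 0,"claw": 0}]}}

```text
time_s: 7.6
position: [0.5327, 0.1065, 0.122]
tool_rot: [[0.965, 0.263, 0.0], [0.263, -0.965, 0.0], [0.0, 0.0, -1.0]]
ft_force: [-2.2, -0.3, 5.6]
grip_width: -0.0001
gripper_force: 2.8
```

Call:
{"op": "servo_tool", "data": {"steps": [{"tx": 0,"ty": 0,"tz": -0.1,"yaw": 0,"claw": 0},{"tx": 0,"ty": 0,"tz": 0,"yaw": 0,"claw": 0},{"tx": 0,"ty": 0,"tz": 0,"yaw": 0,"claw": 0}]}}

```text
time_s: 7.9
position: [0.5327, 0.1065, 0.122]
tool_rot: [[0.965, 0.263, 0.001], [0.263, -0.965, -0.0], [0.001, 0.0, -1.0]]
ft_force: [-6.3, -0.0, 13.3]
grip_width: 0.0004
gripper_force: 6.8
```

The key is at its firm stop (13 N, no further travel). Next I let it up and withdraw.

Call:
{"op": "servo_tool", "data": {"steps": [{"tx": 0,"ty": 0,"tz": 0.3,"yaw": 0,"claw": 0},{"tx": 0,"ty": 0,"tz": 0.5,"yaw": 0,"claw": 0},{"tx": 0,"ty": 0,"tz": 1,"yaw": 0,"claw": 0},{"tx": 0,"ty": 0,"tz": 2,"yaw": 0,"claw": 0},{"tx": 0,"ty": 0,"tz": 3,"yaw": 0,"claw": 0},{"tx": 0,"ty": 0,"tz": 3,"yaw": 0,"claw": 0},{"tx": 0,"ty": 0,"tz": 3,"yaw": 0,"claw": 0},{"tx": -1,"ty": -3,"tz": 0,"yaw": 0,"claw": 0},{"tx": -1,"ty": -3,"tz": 0,"yaw": 0,"claw": 0},{"tx": -1,"ty": -3,"tz": 0,"yaw": 0,"claw": 0},{"tx": -1,"ty": -3,"tz": 0,"yaw": 0,"claw": 0},{"tx": -1,"ty": -3,"tz": 0,"yaw": 0,"claw": 0},{"tx": -1,"ty": -3,"tz": 0,"yaw": 0,"claw": 0},{"tx": 0,"ty": 0,"tz": 0,"yaw": 0,"claw": 0},{"tx": 0,"ty": 0,"tz": 0,"yaw": 0,"claw": 0},{"tx": 0,"ty": 0,"tz": 0,"yaw": 0,"claw": 0}]}}

```text
time_s: 9.5
position: [0.4728, -0.0729, 0.249]
tool_rot: [[0.965, 0.263, 0.0], [0.263, -0.965, 0.0], [0.0, -0.0, -1.0]]
ft_force: [0.0, 0.6, 0.5]
grip_width: -0.0001
gripper_force: 0.0
```

```bash
python3 - <<'E'
from h import *
im,d=env.get_image("scene"); cv2.imwrite("pics/s4.png",cv2.resize(im[160:400,200:500],None,fx=2,fy=2,interpolation=2)[...,::-1])
C=cloud("scene",d)
for u,v in((342,261),(372,271),(356,224),(324,216),(388,232)): print((u,v),np.median(C[v-2:v+3,u-2:u+3,2]).round(4))
E
```

```text
(342, 261) 0.1165
(372, 271) 0.1156
(356, 224) 0.1071
(324, 216) 0.1073
(388, 232) 0.1081
```

View pics/s4.png

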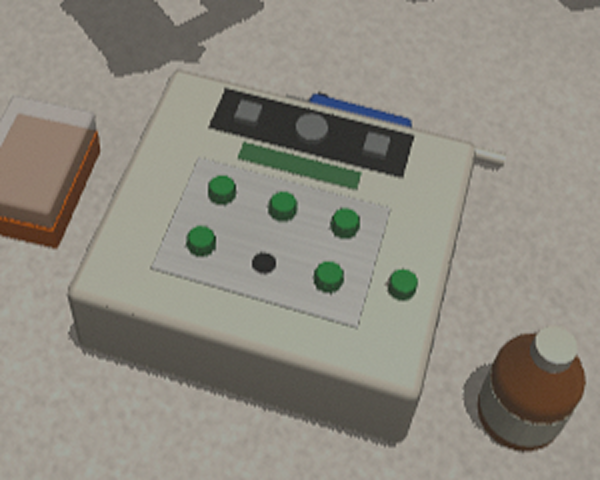

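All five caps sit on the block (the pressed one at crop (283,206)), the round key at (312,127) is up again, and the other things look as they were.

```bash
python3 -c "
from rig import env
print(env.close_job())"
```

```text
the job is handed in; nothing more can be done
None
```

The raised tube (front-middle hole) is pressed home with its cap top at 116 mm, the round start key was pressed to its stop and came up again, and the arm is withdrawn and the job handed in at about 9.6 s.

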